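Gauge the tea-caddy caps and offer up the good one

TASK

Use the wooden plug gauge to find out which of the two look-alike tea-caddy caps fits: slide the good one gently, without forcing, fully home on the gauge, and leave the one that is too tight standing in the reject tray. Then carry the good cap across the row of soft mugs, without disturbing them, and hold it level and centred over the neck of the freshly glazed caddy, about 10 mm above it, so that I can see whether the bare band wiped round the neck suits the cap. Never touch the caddy, its glaze is wet; finish while still holding the cap there.

Things in the scene. Friction and masses are not known exactly. Their poses are not given: they have to be found in the camera images.
- cap_a: one of two look-alike caps of pale fired clay, 62 mm across, 46 mm high, open below, a round knob on top 23 mm across and 24 mm high; 110 g. Origin at the centre of the open rim (underside), z up. One has a 48 mm bore, the other only 42 mm, 38 mm deep, hidden while it stands: the gauge tells. Both start upright on a board 15 mm above the bench, some 140 mm apart
- cap_b: one of two look-alike caps of pale fired clay, 62 mm across, 46 mm high, open below, a round knob on top 23 mm across and 24 mm high; 110 g. Origin at the centre of the open rim (underside), z up. One has a 48 mm bore, the other only 42 mm, 38 mm deep, hidden while it stands: the gauge tells. Both start upright on a board 15 mm above the bench, some 140 mm apart
- gauge: turned beech plug gauge fixed to the bench: foot disc 100 mm across, shoulder disc 74 mm across up to 30 mm high, on it the upright plug, 45 mm across, up to 58 mm, its top 3 mm chamfered to 39 mm. The good cap slides down until its rim rests on the shoulder; the tight one stops with its rim within 3 mm of the plug's top. Origin at the centre of the underside, z up
- gauge_shoulder (a point): point on the gauge's axis at the height of the shoulder, 30 mm above the bench, where the rim of a fully home cap rests
- reject_tray: a white plastic open tray fixed to the bench, 130 x 130 mm outside, 32 mm high, walls and floor 5 mm thick, empty at the start; origin at the centre of its underside, x and y along its sides
- caddy: tea caddy, loose on a blue banding wheel (free-turning disc 170 mm across, top 50 mm above the bench): round glazed body 76 mm across, bare upright neck 45 mm across from 82 to 106 mm above its underside, open on top; origin at the centre of its underside, z up. Wet glaze, never to be touched
- caddy_mouth (a point): centre of the top edge of the caddy's neck, 106 mm above its underside (156 mm above the bench)
- mug_1: a soft, leather-hard clay mug, 82 mm across and 95 mm high with one handle reaching about 40 mm out on its own +y side, upright; origin at the centre of its underside; a bystander, one of a row of three that runs away from the robot between the caddy and everything else
- mug_2: a soft, leather-hard clay mug, 82 mm across and 95 mm high with one handle reaching about 40 mm out on its own +y side, upright; origin at the centre of its underside; a bystander, one of a row of three that runs away from the robot between the caddy and everything else
- mug_3: a soft, leather-hard clay mug, 82 mm across and 95 mm high with one handle reaching about 40 mm out on its own +y side, upright; origin at the centre of its underside; a bystander, one of a row of three that runs away from the robot between the caddy and everything else
Things that resemble listed ones, but are neither listed nor needed, are in the scene too. Leave any green look-alike of the cap_b alone.

How it is judged:
On the way:
1. the good cap is slid fully home on the plug gauge, its rim on the shoulder (horizontal distance between cap_b and gauge_shoulder below 0.006 m and z of cap_b in the frame of gauge_shoulder below 0.004 m and angle between cap_b's own z axis and vertical below 0.1 rad), for 0.2 s.
At the end, for the whole second after the job is handed in: The good cap is held still and level (0.1 rad), its rim 3 to 20 mm above the caddy's neck and within 6 mm of its axis, touching only the fingers; the tight cap stands released and at rest on its rim inside the reject tray; the caddy has not moved 5 mm (horizontal distance between cap_b and caddy_mouth below 0.006 m and z of cap_b in the frame of caddy_mouth between 0.003 and 0.02 m and angle between cap_b's own z axis and vertical below 0.1 rad and linear speed of each of cap_b, cap_a below 0.02 m/s and contact force between cap_b and the fingers above 0.5 N and contact force between cap_b and caddy below 0.05 N and x of cap_a in the frame of reject_tray between -0.05 and 0.05 m and y of cap_a in the frame of reject_tray between -0.05 and 0.05 m and z of cap_a in the frame of reject_tray between 0 and 0.012 m and angle between cap_a's own z axis and vertical below 0.15 rad and contact force between cap_a and the fingers below 0.05 N and angle between caddy's own z axis and vertical below 0.05 rad and distance of caddy from where it was at the start of the episode below 0.005 m); the arm keeps its last pose, push and grip.
It fails at once if the wet caddy is touched (contact force between caddy and the fingers above 0.2 N or contact force between caddy and the arm above 0.2 N or contact force between caddy and cap_a above 0.2 N or contact force between caddy and cap_b above 0.2 N).
It fails at once if a mug is disturbed (moved more than 8 mm or tipped) (distance of any of mug_1, mug_2, mug_3 from where it was at the start of the episode above 0.008 m or angle between any of mug_1, mug_2, mug_3's own z axis and vertical above 0.1 rad).
It fails at once if a cap is forced onto the gauge (more than 40 N) (contact force between any of cap_a, cap_b and gauge above 40 N).
It also fails if it takes over 72 s, if anything falls off the work surface, if the arm or the gripper's body presses on something with over 40 N, if the wrist force passes 120 N, or if a joint passes its speed limit or range.

ROBOT

A 7-joint arm with a two-finger parallel gripper is mounted at the origin on the work surface. World frame = base frame: x ahead of the robot, y to its left, z up, the work surface at z = 0. Lengths are in m, angles in rad, forces in N, time in s.
With the tool pointing down it reaches from about 0.4 to 0.875 m from the base axis. Payload 19.3 kg.
Tool frame: the origin (TCP) lies at the very end of the fingers, on their centre line; the grasp point (between the pads) lies 19 mm behind it; z points along the fingers, y is the line along which they close (so a half turn about z gives the same grasp; the last joint's range is limited). The gripper opens to 85 mm and grips with 20 to 120 N. Pads are 22 mm wide; open, the fingers measure 114 mm over their backs; the gripper's body (76 mm by 85 mm) begins 54 mm behind the grasp point. The pads swing forward as they close: fully open they stand 13 mm farther back than shut.
Start: joints at [-1.33, 0.521, -0.036, 1.599, 0.021, 1.021, -0.113], TCP at [0.191, 0.595, 0.231] pointing down, gripper open.
Joint ranges: [-2.91, 2.91], [-0.3, 2.13], [-1.5, 1.42], [0.17, 2.43], [-1.26, 4.41], [0.16, 1.93], [-2.52, 2.52]. Speed limits (rad/s): [1.89, 1.89, 2.39, 2.39, 3.01, 3.01, 3.01].

INTERFACE

Orientations are given as [roll, pitch, yaw] about the fixed x, y, z axes, in that order (R = Rz(yaw) Ry(pitch) Rx(roll)).
In Python, from workcell import bot gives the robot as it stands.
- The arm moves only by the tool carry_out, never from a script. Its argument "rows" is a list that holds one entry, the list of rows, each a list of 4 numbers: the shift along the tool's x, y, z in m, then the turn about the tool's z in degrees. In form: [[[x, y, z, twist], ...]]. A call has 1 to 12 rows; each row is the pose to reach, as a shift and turn from the pose commanded when the call began, along the tool's axes at that moment; what a row does not reach only later rows make up. A row lasts 1/12 s, in which the tool goes at most 41.7 mm and 7.16 degrees, less where a joint would pass 70% of its speed; a pose out of reach is approached as far as the arm can. A call with a gripper value outside its range is refused whole. "grip" is the finger opening in m, from 0 to 0.0854, set as the call begins (left out, the last holds). The fingers move at their own pace and stop on an object; "grip_force" is the grip in N (left out, the last holds). Time passes only in rows, so rows that repeat a pose let the fingers close. It gives the time, the measured TCP pose, the force, the opening and the grip force at its end, in the units of the state.
- bot.observe(): the state, without advancing time (a new reading comes with each control period).
- bot.grab_frame(name): name is "scene" or "top"; returns a dict with "pixels" (384x512x3 uint8, red, green, blue), "K" (3x3 intrinsics, pixels), "pose" (4x4, takes a point from camera to world coordinates). Camera axes: x right, y down, z forward; pixel columns grow to the right and rows downward; lengths in m; the calibration is good to about 2 mm. A picture is of the moment at which its call begins. There is no depth.
- bot.job_done(): hands the job in; it is judged then, once.
Trained networks look in a picture, given as the dict that the camera call returned (one of the last four; its "shot" number tells which), for a name from the list of things; names that differ only in an ending like _2 or _b are one class to them, and where a whole thing is asked for, a point or a joint stands for the part that bears it (a point fixed in the world has none). Each returns a list of dicts, best first, with "conf" (0 to 1); they miss things now and then, are a little off and sometimes report something else, mostly with a low value. They report only what shows in the picture. A call takes as long as a camera call. They do not tell look-alikes from the thing itself.
- bot.look_for(picture, label): "position" ([column, row] in pixels, amid what is visible of it).
- bot.regions_of(picture, label): "region" (384x512 bool, what is visible of it) and "position" ([column, row] in pixels, amid what is visible of it).
- bot.spot_point(picture, label): "position" ([column, row] in pixels: a listed point, or the origin of a listed thing).
The state is a dict: "clock": time; "qpos": joint angles; "qd": joint speeds; "joint_efforts": joint torques, N m; "position": TCP position; "tool_rot": TCP orientation; "force": force on the tool from outside, world axes, zero at the start; "moment": the same for the moment, N m; "grip_width": finger opening in m; "finger_force": force on a finger pad.
Only numpy, scipy, OpenCV 4.12 (cv2) and the standard library are available. Lean on these libraries where they do the work, as an engineer would, in place of code of your own. Each camera call takes 0.05 s, during which the arm holds its last target. There are 200 camera calls.

## Working session

There is one attempt and no reset: what is moved stays moved. The work goes in short steps, Python scripts to look and compute and a tool call to move; the robot and the scene stay as the last step left them, time stands still between calls to the robot, and variables do not carry over. Pictures are saved under pics/ and viewed, at most 10 in all, crops included, and the job is handed in when it is done.

Besides the shell and the picture viewer there is one more tool, called after "Request:" as name(argument=value, ...), one argument or row to a line, values as JSON. carry_out: Moves the arm, as the interface text tells. Its arguments: {"type":"object","properties":{"rows":{"type":"array","items":{"type":"array","items":{"type":"array","items":{"type":"number"}}}},"grip":{"type":"number"},"grip_force":{"type":"number"}},"required":["rows"]}

```bash
mkdir -p pics; cat > h.py <<'E'
import numpy as np, cv2
from workcell import bot
def ray(f,p):
    d=np.linalg.inv(f["K"])@[p[0],p[1],1]; T=np.array(f["pose"]); return T[:3,3],T[:3,:3]@d
def atz(f,p,z):
    o,d=ray(f,p); return o+d*(z-o[2])/d[2]
def proj(f,X):
    T=np.linalg.inv(np.array(f["pose"])); c=T[:3,:3]@np.array(X)+T[:3,3]; u=f["K"]@c; return u[:2]/u[2]
def tri(f,p,g,q):
    o,d=ray(f,p); a,e=ray(g,q); s=np.linalg.lstsq(np.c_[d,-e],a-o,rcond=None)[0]
    return (o+d*s[0]+a+e*s[1])/2, np.linalg.norm(o+d*s[0]-a-e*s[1])
E
python3 - <<'E'
from h import *
np.set_printoptions(precision=4,suppress=True)
F={n:bot.grab_frame(n) for n in("scene","top")}
for n,f in F.items(): print(n,np.array(f["pose"])[:3,3]); 
cv2.imwrite("pics/a.png",cv2.resize(np.vstack([F[n]["pixels"][:,:,::-1] for n in F]),(800,1200))[:0+600]) if 0 else None
for n in F: cv2.imwrite(f"pics/{n}0.png",F[n]["pixels"][:,:,::-1])
Z=dict(cap_a=.015,gauge=0,gauge_shoulder=.03,reject_tray=0,caddy=.05,caddy_mouth=.156,mug_1=0)
for l,z in Z.items():
  for n,f in F.items():
    for r in bot.spot_point(f,l):
      print(l,n,round(r["conf"],2),np.array(r["position"]),atz(f,r["position"],z))
s=bot.observe();print(s)
E
```

```text
scene [1.0385 0.8956 0.9246]
top [ 0.3055 -0.0053  1.567 ]
cap_a scene 0.88 [244.5 202.4] [ 0.4808 -0.0747  0.015 ]
cap_a scene 0.64 [200.  211.8] [ 0.6125 -0.1114  0.015 ]
cap_a scene 0.63 [274.3 175.4] [ 0.3284 -0.1381  0.015 ]
cap_a scene 0.54 [263.4 161. ] [ 0.3118 -0.2272  0.015 ]
cap_a top 0.77 [288.4 153.1] [ 0.6123 -0.1053  0.015 ]
cap_a top 0.64 [331.  251.7] [ 0.302 -0.237  0.015]
cap_a top 0.59 [326.4 216.2] [ 0.4122 -0.2239  0.015 ]
cap_a top 0.57 [301.7 246. ] [ 0.3188 -0.1463  0.015 ]
cap_a top 0.55 [279.3 195.3] [ 0.477  -0.0765  0.015 ]
gauge scene 0.7 [180.4 186.4] [ 0.5994 -0.2765  0.    ]
gauge top 0.68 [342.5 158.8] [ 0.5977 -0.2794  0.    ]
gauge_shoulder scene 0.81 [176.6 182. ] [ 0.6136 -0.2662  0.03  ]
gauge_shoulder top 0.75 [344.4 158.9] [ 0.5918 -0.2802  0.03  ]
reject_tray scene 0.78 [216.8 155.9] [ 0.4166 -0.365  -0.    ]
reject_tray top 0.96 [367.3 217.9] [ 0.4088 -0.3548  0.    ]
reject_tray top 0.52 [340.  159.1] [ 0.5967 -0.2714  0.    ]
caddy scene 0.91 [328.3 289.1] [0.5085 0.3476 0.05  ]
caddy top 0.86 [139.8 184.9] [0.5025 0.357  0.05  ]
caddy_mou
[... 183 characters left out ...]
.4] [0.5357 0.0871 0.    ]
mug_1 top 0.94 [225.7 177.3] [0.5354 0.0943 0.    ]
mug_1 top 0.62 [345.9 156.8] [ 0.6043 -0.2904  0.    ]
mug_1 top 0.6 [219.4 215.6] [0.4126 0.1125 0.    ]
{'clock': 0.8, 'qpos': array([-1.3302,  0.5214, -0.0363,  1.5995,  0.0212,  1.0211, -0.1128]), 'qd': array([-0.0017, -0.0004,  0.0005, -0.001 , -0.0004, -0.0006,  0.0016]), 'joint_efforts': array([  0.    , -92.6762,   1.9783, -37.0265,   0.018 ,   0.0015,
        -0.    ]), 'position': array([0.1911, 0.595 , 0.2313]), 'tool_rot': array([-3.1415, -0.    ,  2.8307]), 'force': array([ 1.1044,  0.1785, -0.1859]), 'moment': array([ 0.0106,  0.0161, -0.0099]), 'finger_force': 0.0, 'grip_width': 0.08561203724180677}
```

View pics/scene0.png

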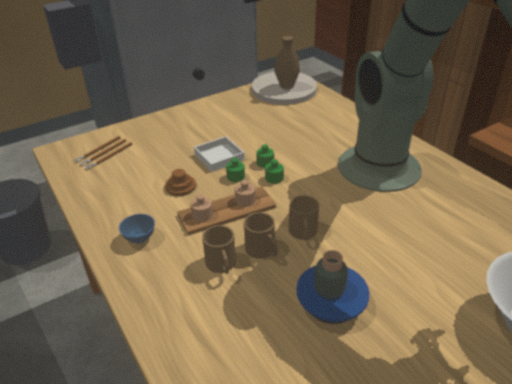

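View pics/top0.png

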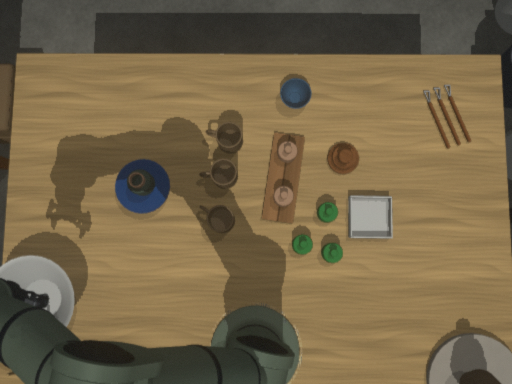

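The scene view shows the gauge at (180,184), the tray at (218,154), pale caps on the board at (201,208) and (245,192), three green look-alikes, mugs at (219,248), (260,235) and (304,217), and the caddy at (332,275). The top view agrees: pale caps at (288,149) and (284,192), gauge (342,158), tray (371,217), caddy (141,182). Next I'll fit silhouettes to get finer positions.

```bash
cat >> h.py <<'E'
from scipy.optimize import minimize
PROF=dict(cap=[(31,0),(31,46),(11.5,52),(11.5,66),(6,70)],gauge=[(50,0),(50,12),(37,30),(22.5,55),(19.5,58)],
 caddy=[(22.5,82),(22.5,106)],mug=[(41,0),(41,95)])
A=np.linspace(0,2*np.pi,40)
def sil(f,kind,x,y,z,k=4):
    # union of hulls of consecutive circles, supersampled crop -> soft mask
    m=np.zeros((384*k,512*k),np.uint8)
    cs=[np.array([proj(f,(x+r/1e3*np.cos(a),y+r/1e3*np.sin(a),z+h/1e3)) for a in A]) for r,h in PROF[kind]]
    for c,d in zip(cs,cs[1:]):
        hh=cv2.convexHull(np.float32(np.vstack([c,d])))
        cv2.fillConvexPoly(m,np.int32(np.round((hh*k+(k-1)/2)*16)),1,shift=4)
    return m
def fit(f,kind,region,x,y,z):
    M=cv2.moments(np.uint8(region),True); c=np.array([M["m10"],M["m01"]])/M["m00"]
    for _ in range(3):
        N=cv2.moments(sil(f,kind,x,y,z),True); d=(np.array([N["m10"],N["m01"]])/N["m00"]-1.5)/4
        p=proj(f,(x,y,z))+c-d; q=atz(f,p,z); x,y=q[:2]
    s=cv2.resize(np.float32(sil(f,kind,x,y,z)),(512,384),interpolation=cv2.INTER_AREA)
    return np.array([x,y]),np.minimum(s,region).sum()/np.maximum(s,region).sum()
E
python3 - <<'E'
from h import *
np.set_printoptions(precision=4,suppress=True)
F={n:bot.grab_frame(n) for n in("scene","top")}
G=dict(cap_a=("cap",.015,[(.612,-.108),(.478,-.077)]),gauge=("gauge",0,[(.598,-.278)]),mug_1=("mug",0,[(.65,.087),(.535,.09),(.41,.115)]))
for l,(k,z,gs) in G.items():
  for n,f in F.items():
    R=bot.regions_of(f,l)
    for g in gs:
      for r in R:
        p=np.array(r["position"]); 
        if np.linalg.norm(p-proj(f,(*g,z+.03)))<9: print(l,n,round(r["conf"],2),*fit(f,k,r["region"],*g,z),r["region"].sum())
for n,f in F.items():
  for l in("reject_tray","caddy"):
    for r in bot.regions_of(f,l)[:2]:
      reg=np.uint8(r["region"]); c=cv2.findContours(reg,0,1)[0]; c=max(c,key=cv2.contourArea)
      print(l,n,r["conf"],r["position"],cv2.boundingRect(c),cv2.minAreaRect(c))
  for r in bot.spot_point(f,"caddy_mouth"): print(n,r["conf"],atz(f,r["position"],.156))
E
```

```text
cap_a scene 0.58 [ 0.6161 -0.0961] 0.9212507 525
cap_a scene 0.71 [ 0.4743 -0.0831] 0.8489968 402
cap_a top 0.7 [ 0.4703 -0.0867] 0.9354184 361
gauge scene 0.74 [ 0.6004 -0.2752] 0.95613384 653
gauge top 0.69 [ 0.6001 -0.2794] 0.9472587 777
mug_1 scene 0.79 [0.6556 0.0852] 0.97277516 1422
mug_1 scene 0.78 [0.5406 0.1029] 0.9177209 1289
mug_1 top 0.86 [0.6548 0.0858] 0.8491629 754
mug_1 top 0.61 [0.5387 0.1012] 0.8326848 726
mug_1 top 0.85 [0.4002 0.1076] 0.8716116 690
reject_tray scene 0.79 [215.4, 151.0] (195, 137, 50, 35) ((218.94454956054688, 153.35446166992188), (29.547611236572266, 45.21141052246094), 69.14553833007812)
caddy scene 0.72 [331.7, 275.9] (314, 250, 34, 49) ((330.5, 274.0), (48.0, 33.0), 90.0)
scene 0.81 [0.5015 0.3466 0.156 ]
scene 0.7 [0.6146 0.2318 0.156 ]
reject_tray top 0.88 [372.5, 219.2] (348, 196, 45, 43) ((370.0, 217.0), (42.0, 44.0), 90.0)
reject_tray top 0.65 [138.6, 184.4] (127, 170, 28, 26) ((140.5, 182.5), (25.0, 27.0), 90.0)
caddy top 0.68 [141.0, 184.5] (127, 170, 28, 27) ((140.5, 183.0), (26.0, 27.0), 90.0)
top 0.6 [0.5009 0.3513 0.156 ]
top 0.23 [ 0.563  -0.2452  0.156 ]
```

Request:
carry_out(
  rows=[
    [[-0.476,-0.561,0,72.2],[-0.476,-0.561,0,72.2],[-0.476,-0.561,0,72.2],[-0.476,-0.561,0,72.2],[-0.476,-0.561,0,72.2],[-0.476,-0.561,0,72.2],[-0.476,-0.561,0,72.2],[-0.476,-0.561,0,72.2],[-0.476,-0.561,0,72.2],[-0.476,-0.561,0,72.2],[-0.476,-0.561,0,72.2],[-0.476,-0.561,0,72.2]],
  ],
  grip=0.085,
  grip_force=20,
)

```text
clock: 2.5
position: [0.3828, 0.1314, 0.2316]
tool_rot: [3.141, -0.001, 1.57]
force: [1.4, 1.4, 0.7]
grip_width: 0.0849
finger_force: 0.0
```

Request:
carry_out(
  rows=[
    [[-0.218,0.09,0,0],[-0.218,0.09,0,0],[-0.218,0.09,0,0],[-0.218,0.09,0,0],[-0.218,0.09,0,0],[-0.218,0.09,0.09,0],[-0.218,0.09,0.09,0],[-0.218,0.09,0.09,0],[-0.218,0.09,0.09,0]],
  ],
)

```text
clock: 3.25
position: [0.4711, -0.0855, 0.1394]
tool_rot: [-3.137, 0.001, 1.569]
force: [0.0, 0.1, 0.4]
grip_width: 0.085
finger_force: 0.0
```

```bash
python3 - <<'E'
from h import *
np.set_printoptions(precision=4,suppress=True)
f=bot.grab_frame("scene"); g=bot.grab_frame("top")
im=lambda f,c,r,w,h:cv2.resize(f["pixels"][r:r+h,c:c+w,::-1],None,fx=4,fy=4,interpolation=cv2.INTER_CUBIC)
cv2.imwrite("pics/c1.png",np.hstack([im(f,150,130,100,110),im(g,255,110,100,110)]))
for n,q in(("scene",f),("top",g)):
  print(n,[proj(q,(*p,.015)) for p in((.472,-.085),(.612,-.102))])
  for r in bot.regions_of(q,"cap_a"):
    for gg in((.616,-.1),(.472,-.085)):
      if np.linalg.norm(np.array(r["position"])-proj(q,(*gg,.045)))<9: print(n,*fit(q,"cap",r["region"],*gg,.015))
s=bot.observe();print(s["position"],s["force"],s["qpos"])
print(atz(g,(370,217),.032))
E
```

```text
scene [array([245.1811, 199.5956]), array([201.6199, 213.463 ])]
scene [ 0.4744 -0.0848] 0.9400181
scene [ 0.6136 -0.0985] 0.92772394
top [array([282.0098, 196.8879]), array([287.3732, 153.1861])]
top [ 0.6316 -0.109 ] 0.25101215
[ 0.4734 -0.0841  0.1431] [0.6161 0.1895 0.3439] [-0.2904  0.4655  0.4509  2.0731 -0.323   0.667   0.3756]
[ 0.4095 -0.3561  0.032 ]
```

View pics/c1.png

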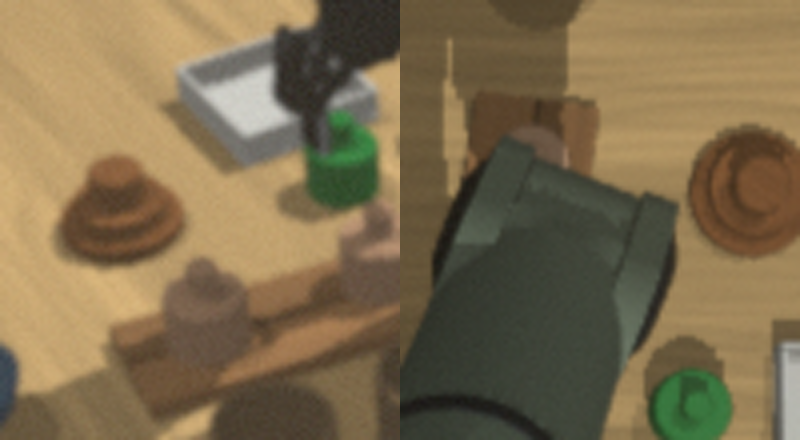

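Request:
carry_out(
  rows=[
    [[0,0,0.03,0],[0,0,0.06,0],[0,0,0.08,0],[0,0,0.1,0],[0,0,0.112,0],[0,0,0.118,0],[0,0,0.118,0]],
  ],
)

```text
clock: 4.03
position: [0.4729, -0.0843, 0.0237]
tool_rot: [3.141, -0.0, 1.572]
force: [-0.1, -0.2, -1.1]
grip_width: 0.0848
finger_force: 0.0
```

Request:
carry_out(
  rows=[
    [[0,0,0,0],[0,0,0,0],[0,0,0,0],[0,0,0,0],[0,0,0,0],[0,0,0,0]],
  ],
  grip=0.05,
  grip_force=20,
)

```text
clock: 4.53
position: [0.4733, -0.0847, 0.0247]
tool_rot: [3.14, -0.0, 1.571]
force: [-2.3, 1.2, 12.8]
grip_width: 0.0623
finger_force: 18.7
```

Request:
carry_out(
  rows=[
    [[0,0,0,0],[0,0,0,0],[0,0,0,-7],[0,0,0,-14],[0,0,0,-21],[0,0,0,-28],[0,0,0,-35],[0,0,0,-42],[0,0,0,-49],[0,0,0,-56],[0,0,0,-63],[0,0,0,-70]],
  ],
  grip=0.085,
)

```text
clock: 5.53
position: [0.4728, -0.085, 0.0238]
tool_rot: [-3.141, 0.001, 2.798]
force: [0.3, -0.2, -1.2]
grip_width: 0.0848
finger_force: 0.0
```

Request:
carry_out(
  rows=[
    [[0,0,0,-7],[0,0,0,-14],[0,0,0,-20],[0,0,0,-20],[0,0,0,-20]],
  ],
)

```text
clock: 5.95
position: [0.4726, -0.0851, 0.0236]
tool_rot: [-3.141, 0.0, 3.138]
force: [-0.2, -0.3, 1.0]
grip_width: 0.0851
finger_force: 0.0
```

Request:
carry_out(
  rows=[
    [[0,0,0,0],[0,0,0,0],[0,0,0,0],[0,0,0,0],[0,0,0,0],[0,0,0,0]],
  ],
  grip=0.05,
  grip_force=25,
)

```text
clock: 6.45
position: [0.4726, -0.0849, 0.0237]
tool_rot: [-3.141, 0.0, 3.139]
force: [-1.8, 0.6, 9.4]
grip_width: 0.0612
finger_force: 25.0
```

Request:
carry_out(
  rows=[
    [[0,0,-0.02,0],[0,0,-0.05,0],[0,0,-0.08,0],[0,0,-0.09,0],[-0.02,-0.03,-0.09,0],[-0.04,-0.06,-0.09,0],[-0.06,-0.09,-0.09,0],[-0.08,-0.12,-0.09,0],[-0.1,-0.15,-0.09,0],[-0.12,-0.18,-0.09,0],[-0.128,-0.192,-0.08,0],[-0.128,-0.192,-0.075,0]],
  ],
)

```text
clock: 7.45
position: [0.6009, -0.2803, 0.0967]
tool_rot: [-3.14, -0.0, 3.137]
force: [-0.6, 0.2, -1.3]
grip_width: 0.0605
finger_force: 29.0
```

```bash
cat > chk.py <<'E'
from h import *
import sys
np.set_printoptions(precision=4,suppress=True)
F={n:bot.grab_frame(n) for n in("scene","top")}
s=bot.observe();p=s["position"];print(p,s["force"],s["grip_width"],s["qpos"])
c,r=map(int,proj(F["scene"],p)); c-=50; r-=50
c2,r2=map(int,proj(F["top"],p)); c2-=50;r2-=50
im=lambda f,c,r:cv2.resize(f["pixels"][max(r,0):r+100,max(c,0):c+100,::-1],(400,400),interpolation=cv2.INTER_CUBIC)
cv2.imwrite(sys.argv[1],np.hstack([im(F["scene"],c,r),im(F["top"],c2,r2)]))
E
python3 chk.py pics/g1.png
```

```text
[ 0.5995 -0.2765  0.0964] [-0.0566  0.6851 -1.87  ] 0.06060445024976842 [ 0.412   0.732  -0.1087  1.5961  0.0987  0.8217  1.8328]
```

View pics/g1.png

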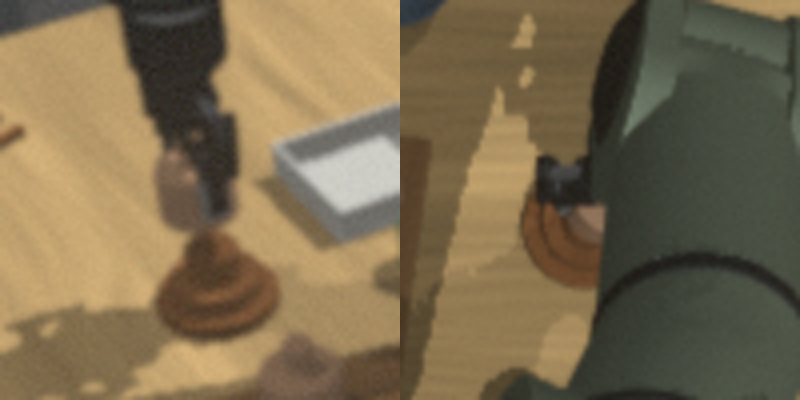

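The cap is held above the gauge, seen in the scene crop at (198,185) with the gauge axis at (216,285). I'll overlay the expected outlines to check the relative offset.

```bash
python3 - <<'E'
from h import *
np.set_printoptions(precision=4,suppress=True)
f=bot.grab_frame("scene"); s=bot.observe();p=s["position"];print(p)
c,r=map(int,proj(f,p)); c-=50; r-=50
im=cv2.resize(f["pixels"][r:r+100,c:c+100,::-1],(600,600),interpolation=cv2.INTER_CUBIC)
for k,x,y,z,col in(("cap",p[0],p[1],p[2]-.0087,(255,255,0)),("gauge",.600,-.277,0,(0,255,0))):
    m=sil(f,k,x,y,z)[r*4:(r+100)*4,c*4:(c+100)*4]; m=cv2.resize(m,(600,600),interpolation=0)
    cv2.drawContours(im,cv2.findContours(m,0,1)[0],-1,col,1)
cv2.imwrite("pics/g2.png",im)
E
```

```text
[ 0.5998 -0.2759  0.0974]
```

View pics/g2.png

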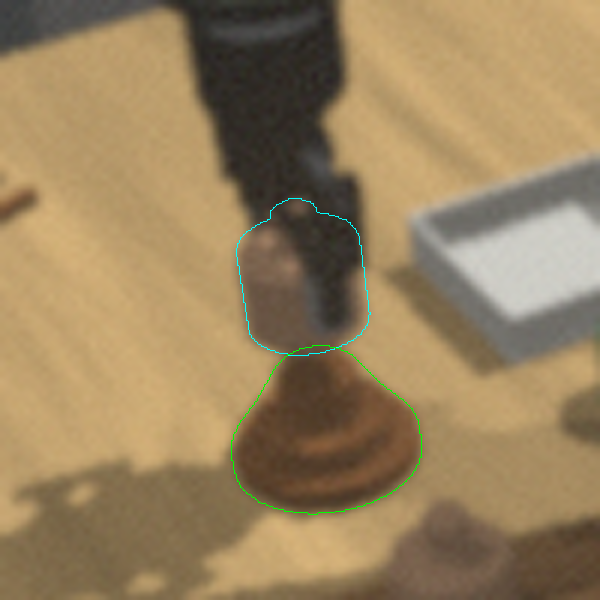

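Request:
carry_out(
  rows=[
    [[0,0,0.01,0],[0,0,0.02,0],[0,0,0.027,0],[0,0,0.028,0],[0,0,0.029,0],[0,0,0.03,0]],
  ],
  grip_force=20,
)

```text
clock: 8.1
position: [0.6006, -0.2768, 0.0684]
tool_rot: [-3.142, 0.0, 3.142]
force: [0.3, -0.1, -0.5]
grip_width: 0.0612
finger_force: 29.0
```

Request:
carry_out(
  rows=[
    [[0,0,0.0007,0],[0,0,0.0014,0],[0,0,0.002,0]],
  ],
)

```text
clock: 8.35
position: [0.6006, -0.277, 0.0665]
tool_rot: [-3.141, 0.0, 3.141]
force: [0.4, -0.4, -1.8]
grip_width: 0.0608
finger_force: 29.0
```

Request:
carry_out(
  rows=[
    [[0,0,0.0007,0],[0,0,0.0014,0],[0,0,0.002,0]],
  ],
)

```text
clock: 8.6
position: [0.6005, -0.277, 0.0644]
tool_rot: [-3.141, 0.0, 3.141]
force: [-1.0, 0.1, 1.5]
grip_width: 0.0606
finger_force: 29.3
```

Request:
carry_out(
  rows=[
    [[0,0,0.0005,0],[0,0,0.001,0]],
  ],
)

```text
clock: 8.77
position: [0.6006, -0.277, 0.0636]
tool_rot: [-3.141, 0.0, 3.141]
force: [-1.4, 0.5, 7.4]
grip_width: 0.0612
finger_force: 29.7
```

Request:
carry_out(
  rows=[
    [[0,0,0.0005,0],[0,0,0.001,0]],
  ],
)

```text
clock: 8.93
position: [0.6007, -0.277, 0.0629]
tool_rot: [-3.141, 0.001, 3.141]
force: [-1.5, 1.5, 8.6]
grip_width: 0.0611
finger_force: 28.9
```

Request:
carry_out(
  rows=[
    [[0,0,0.0005,0],[0,0,0.001,0]],
  ],
)

```text
clock: 9.1
position: [0.5999, -0.277, 0.0612]
tool_rot: [3.142, -0.001, 3.141]
force: [-3.5, -0.5, 1.4]
grip_width: 0.0609
finger_force: 27.7
```

Request:
carry_out(
  rows=[
    [[0,0,0.0005,0],[0,0,0.001,0],[0,0,0.0015,0],[0,0,0.002,0]],
  ],
)

```text
clock: 9.43
position: [0.6, -0.277, 0.0591]
tool_rot: [3.142, -0.001, 3.141]
force: [-5.8, 0.3, 3.6]
grip_width: 0.0606
finger_force: 27.8
```

Request:
carry_out(
  rows=[
    [[0,0,0.0005,0],[0,0,0.001,0],[0,0,0.0015,0],[0,0,0.002,0]],
  ],
)

```text
clock: 9.77
position: [0.5999, -0.277, 0.0571]
tool_rot: [3.142, -0.001, 3.141]
force: [-7.3, 0.5, 2.8]
grip_width: 0.0606
finger_force: 27.8
```

Request:
carry_out(
  rows=[
    [[0.0005,0,0,0],[0.001,0,0.001,0],[0.001,0,0.002,0],[0.001,0,0.003,0],[0.001,0,0.004,0],[0.001,0,0.005,0]],
  ],
)

```text
clock: 10.27
position: [0.5994, -0.2769, 0.0521]
tool_rot: [-3.142, -0.0, 3.141]
force: [-2.8, -1.5, 0.5]
grip_width: 0.061
finger_force: 27.7
```

Request:
carry_out(
  rows=[
    [[0,0,0.001,0],[0,0,0.002,0],[0,0,0.003,0],[0,0,0.004,0],[0,0,0.005,0]],
  ],
)

```text
clock: 10.68
position: [0.5994, -0.2769, 0.0472]
tool_rot: [3.142, -0.0, 3.141]
force: [-3.4, -0.2, 1.2]
grip_width: 0.0605
finger_force: 27.8
```

Request:
carry_out(
  rows=[
    [[0,0,0.0015,0],[0,0,0.003,0],[0,0,0.0045,0],[0,0,0.006,0],[0,0,0.007,0]],
  ],
)

```text
clock: 11.1
position: [0.5992, -0.277, 0.04]
tool_rot: [3.142, -0.001, 3.141]
force: [-6.2, -0.9, 2.3]
grip_width: 0.061
finger_force: 27.8
```

Request:
carry_out(
  rows=[
    [[0,0,0.0005,0],[0,0,0.001,0],[0,0,0.0015,0]],
  ],
)

```text
clock: 11.35
position: [0.599, -0.2771, 0.0389]
tool_rot: [-3.142, -0.001, 3.141]
force: [-10.7, 1.4, 12.9]
grip_width: 0.0612
finger_force: 28.7
```

Request:
carry_out(
  rows=[
    [[0,0,0,0],[0,0,0,0],[0,0,0,0],[0,0,0,0]],
  ],
  grip=0.085,
)

```text
clock: 11.68
position: [0.5999, -0.2768, 0.0388]
tool_rot: [3.142, 0.001, -3.142]
force: [0.4, -0.2, 0.6]
grip_width: 0.0849
finger_force: 0.0
```

Request:
carry_out(
  rows=[
    [[0,0,-0.02,0],[0,0,-0.05,0],[0,0,-0.08,0],[0,0,-0.1,0],[-0.014,0.03,-0.1,0],[-0.014,0.07,-0.1,0],[-0.014,0.11,-0.1,0],[-0.014,0.15,-0.1,0],[-0.014,0.176,-0.1,0],[-0.014,0.176,-0.08,0],[-0.014,0.176,-0.08,0]],
  ],
)

```text
clock: 12.6
position: [0.6127, -0.0987, 0.1167]
tool_rot: [3.141, -0.002, -3.138]
force: [-1.3, -1.4, -0.5]
grip_width: 0.0852
finger_force: 0.0
```

```bash
python3 - <<'E'
from h import *
np.set_printoptions(precision=4,suppress=True)
f=bot.grab_frame("scene"); g=bot.grab_frame("top"); s=bot.observe();p=s["position"];print(p,s["force"],s["qpos"])
c,r=165,130
im=cv2.resize(f["pixels"][r:r+100,c:c+100,::-1],(600,600),interpolation=cv2.INTER_CUBIC)
for k,x,y,z,col in(("cap",.599,-.277,.03,(255,255,0)),("cap",.6135,-.101,.015,(0,255,0))):
    m=sil(f,k,x,y,z)[r*4:(r+100)*4,c*4:(c+100)*4]; m=cv2.resize(m,(600,600),interpolation=0)
    cv2.drawContours(im,cv2.findContours(m,0,1)[0],-1,col,1)
cv2.imwrite("pics/g3.png",im)
for n,q in(("scene",f),("top",g)):
  for R in bot.regions_of(q,"cap_a"):
    for gg in((.614,-.101,.015),(.6,-.277,.03)):
      if np.linalg.norm(np.array(R["position"])-proj(q,(gg[0],gg[1],.05)))<9: print(n,*fit(q,"cap",R["region"],*gg))
E
```

```text
[ 0.6132 -0.1016  0.1187] [ 0.5623 -0.2513  1.4935] [ 0.1461  0.6493 -0.1148  1.6977  0.0973  0.8011  1.5567]
scene [ 0.6017 -0.2782] 0.9044273
scene [ 0.6126 -0.0975] 0.89976776
top [ 0.5971 -0.2781] 0.9415808
```

View pics/g3.png

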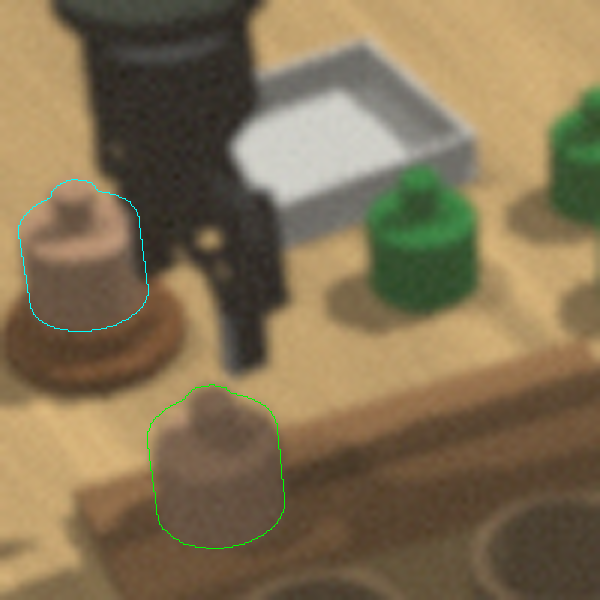

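The good cap sits fully home (crop (80,260)) and the tight one is under the gripper at (215,470). Both match their outlines.

Request:
carry_out(
  rows=[
    [[0,0.002,0.03,0],[0,0.002,0.055,0],[0,0.002,0.075,0],[0,0.002,0.088,0],[0,0.002,0.095,0],[0,0.002,0.095,0]],
  ],
)

```text
clock: 13.3
position: [0.6131, -0.0994, 0.0231]
tool_rot: [3.142, -0.001, 3.141]
force: [-0.6, 0.6, -0.1]
grip_width: 0.0849
finger_force: 0.0
```

Request:
carry_out(
  rows=[
    [[0,0,0,0],[0,0,0,0],[0,0,0,0],[0,0,0,0],[0,0,0,0],[0,0,0,0]],
  ],
  grip=0.05,
  grip_force=25,
)

```text
clock: 13.8
position: [0.6143, -0.0991, 0.0252]
tool_rot: [-3.141, 0.002, 3.141]
force: [-1.0, -0.7, 8.0]
grip_width: 0.0599
finger_force: 27.8
```

Request:
carry_out(
  rows=[
    [[0,0,-0.02,0],[0,0,-0.055,0],[0,0,-0.09,0],[0,0,-0.1,0],[0.02,-0.025,-0.1,0],[0.04,-0.05,-0.1,0],[0.06,-0.075,-0.1,0],[0.082,-0.103,-0.1,0],[0.104,-0.131,-0.1,0],[0.126,-0.159,-0.1,0],[0.148,-0.187,-0.1,0],[0.17,-0.215,-0.1,0]],
  ],
)

```text
clock: 14.8
position: [0.4424, -0.3152, 0.1245]
tool_rot: [-3.141, 0.001, 3.142]
force: [0.7, -0.9, -0.5]
grip_width: 0.0601
finger_force: 28.0
```

Request:
carry_out(
  rows=[
    [[0.02,-0.025,0,0],[0.034,-0.042,0,0],[0.034,-0.042,0,0],[0.034,-0.042,0.03,0],[0.034,-0.042,0.055,0],[0.034,-0.042,0.075,0],[0.034,-0.042,0.092,0],[0.034,-0.042,0.1,0],[0.034,-0.042,0.104,0],[0.034,-0.042,0.107,0],[0.034,-0.042,0.109,0]],
  ],
)

```text
clock: 15.72
position: [0.4099, -0.3561, 0.0154]
tool_rot: [-3.141, 0.001, 3.141]
force: [-1.0, -0.1, -1.1]
grip_width: 0.0595
finger_force: 28.0
```

Request:
carry_out(
  rows=[
    [[0,0,0.001,0],[0,0,0.001,0]],
  ],
)

```text
clock: 15.88
position: [0.4099, -0.3561, 0.0152]
tool_rot: [-3.141, 0.001, 3.141]
force: [-3.0, 2.9, 12.2]
grip_width: 0.0597
finger_force: 29.3
```

Request:
carry_out(
  rows=[
    [[0,0,0,0],[0,0,0,0],[0,0,0,0],[0,0,0,0]],
  ],
  grip=0.078,
)

```text
clock: 16.22
position: [0.4096, -0.356, 0.0141]
tool_rot: [-3.141, 0.0, 3.141]
force: [0.0, 0.2, -0.3]
grip_width: 0.0779
finger_force: 0.0
```

Request:
carry_out(
  rows=[
    [[0,0,-0.01,0],[0,0,-0.03,0],[0,0,-0.06,0],[0,0,-0.095,0],[0,0,-0.12,0],[-0.035,0.015,-0.12,0],[-0.07,0.03,-0.12,0],[-0.105,0.045,-0.12,0],[-0.14,0.06,-0.12,0],[-0.175,0.072,-0.12,0],[-0.19,0.079,-0.12,0],[-0.19,0.079,-0.12,0]],
  ],
)

```text
clock: 17.22
position: [0.6031, -0.2734, 0.1342]
tool_rot: [3.14, 0.002, -3.137]
force: [0.8, 0.5, -0.2]
grip_width: 0.0781
finger_force: 0.0
```

```bash
python3 - <<'E'
from h import *
np.set_printoptions(precision=4,suppress=True)
f=bot.grab_frame("scene"); g=bot.grab_frame("top"); s=bot.observe();p=s["position"];print(p,s["force"],s["qpos"])
def crop(f,c,r,L):
    im=cv2.resize(f["pixels"][r:r+100,c:c+100,::-1],(400,400),interpolation=cv2.INTER_CUBIC)
    for k,x,y,z in L:
        m=sil(f,k,x,y,z)[r*4:(r+100)*4,c*4:(c+100)*4].copy()
        cv2.drawContours(im,cv2.findContours(m,0,1)[0],-1,(255,255,0),1)
    return im
cv2.imwrite("pics/t1.png",np.hstack([crop(f,150,110,[("cap",.41,-.356,.005),("cap",.6,-.277,.03)]),crop(f,280,220,[("caddy",.502,.349,.05)])]))
for n,q in(("scene",f),("top",g)):
  for r in bot.regions_of(q,"caddy")[:1]:
    PROF["caddy"]=[(38,0),(38,60),(22.5,82),(22.5,106)]
    print(n,r["conf"],*fit(q,"caddy",r["region"],.502,.349,.05))
  for r in bot.spot_point(q,"caddy_mouth")[:1]: print(n,r["conf"],atz(q,r["position"],.156))
E
```

```text
[ 0.5995 -0.2765  0.1341] [-0.9562 -0.5725 -0.2819] [ 0.4179  0.6839 -0.1181  1.5775  0.0964  0.8862  1.8368]
scene 0.56 [0.5023 0.3428] 0.8979004
scene 0.61 [0.5023 0.3472 0.156 ]
top 0.73 [0.5056 0.3464] 0.9153008
top 0.82 [0.5044 0.3482 0.156 ]
```

View pics/t1.png

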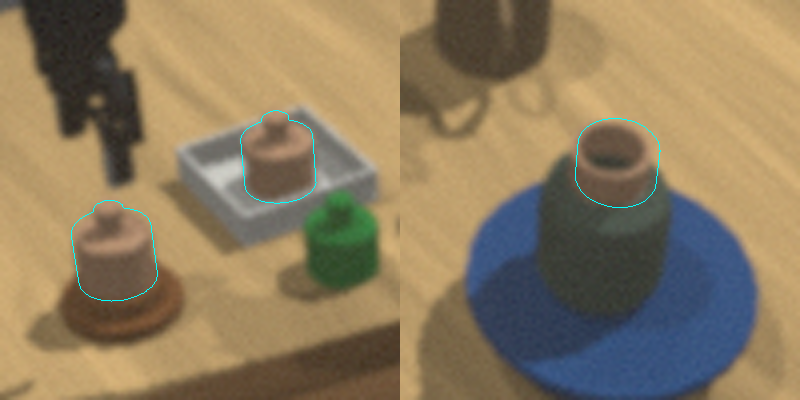

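The tight cap stands upright in the tray at (279,165), the good cap is on the gauge, and the neck lies about 1 px left of my outline. I'll refine the neck by colour.

```bash
python3 - <<'E'
from h import *
np.set_printoptions(precision=4,suppress=True)
for n in("scene","top"):
  f=bot.grab_frame(n); im=f["pixels"].astype(float); z=.05
  c=proj(f,(.503,.348,.145)); 
  Y,X=np.mgrid[:384,:512]
  near=np.hypot(X-c[0],Y-c[1])<(14 if n=="scene" else 11)
  m=(im[...,0]-im[...,1]>12)&near
  cc,lab,st,cen=cv2.connectedComponentsWithStats(np.uint8(m)); i=1+np.argmax(st[1:,4]); m=lab==i
  cs=cv2.findContours(np.uint8(m),0,1)[0]; m2=np.zeros((384,512),np.uint8); cv2.drawContours(m2,cs,-1,1,-1)
  print(n,st[i],cen[i],*fit(f,"caddy",m2>0,.503,.348,.05))
  s=cv2.resize(np.float32(sil(f,"caddy",.503,.348,.05)),(512,384),interpolation=cv2.INTER_AREA);print(s.sum())
  r0,c0=int(c[1])-15,int(c[0])-15; print("\n".join("".join(".#"[v] for v in row) for row in m2[r0:r0+30,c0:c0+30]))
E
```

```text
scene [320 246  28  25 468] [333.4316 257.703 ] [0.4982 0.3426] 0.76029086
397.0
..............................
..............................
.............#####............
..........############........
........###############.......
.......##################.....
......####################....
.....######################...
....#######################...
...#########################..
...#########################..
...##########################.
..###########################.
..###########################.
..############################
....##########################
.....#########################
.....#########################
.....###################..####
.....###################...##.
.....###################....#.
.....###################....#.
......#################.......
.......################.......
.......###############........
.........###########..........
...........########...........
..............................
..............................
..............................
top [128 172  17  16 128] [135.9766 179.5469] [0.5057 0.3458] 0.91961855
226.3125
.......
[... 222 characters left out ...]
.######...........
............#########.........
..........#############.......
..........#############.......
.........###############......
.........###############......
........#################.....
........#################.....
........#################.....
........#################.....
.........###############......
.........###############......
..........##############......
..........#############.......
............##########........
..............#######.........
..............................
..............................
..............................
..............................
..............................
..............................
..............................
```

Request:
carry_out(
  rows=[
    [[0,0,0.03,0],[0,0,0.055,0],[0,0,0.075,0],[0,0,0.088,0],[0,0,0.094,0],[0,0,0.094,0]],
  ],
  grip=0.085,
)

```text
clock: 18.12
position: [0.5989, -0.2769, 0.0389]
tool_rot: [3.141, -0.001, 3.141]
force: [0.5, -0.0, 1.8]
grip_width: 0.0852
finger_force: 0.0
```

Request:
carry_out(
  rows=[
    [[0,0,0,0],[0,0,0,0],[0,0,0,0],[0,0,0,0],[0,0,0,0],[0,0,0,0]],
  ],
  grip=0.05,
  grip_force=25,
)

```text
clock: 18.62
position: [0.6002, -0.2772, 0.0414]
tool_rot: [-3.141, 0.002, 3.141]
force: [-1.0, 0.1, 5.1]
grip_width: 0.061
finger_force: 26.6
```

Request:
carry_out(
  rows=[
    [[0,0,-0.005,0],[0,0,-0.015,0],[0,0,-0.03,0],[0,0,-0.05,0],[0,0,-0.08,0],[0,0,-0.11,0],[0,0,-0.14,0],[0,0,-0.165,0],[0,0,-0.165,0]],
  ],
)

```text
clock: 19.37
position: [0.6015, -0.2778, 0.2116]
tool_rot: [-3.139, 0.008, 3.141]
force: [1.5, -0.1, -1.3]
grip_width: 0.0609
finger_force: 27.9
```

Request:
carry_out(
  rows=[
    [[0.002,0.015,0,0],[0.007,0.045,0,0],[0.012,0.075,0,0],[0.016,0.105,0,0],[0.02,0.135,0,0],[0.025,0.165,0,0],[0.03,0.195,0,0],[0.035,0.225,0,0],[0.04,0.255,0,0],[0.044,0.285,0,0],[0.048,0.315,0,0],[0.052,0.345,0,0]],
  ],
)

```text
clock: 20.37
position: [0.5467, 0.0697, 0.2051]
tool_rot: [-3.142, 0.0, -3.142]
force: [0.8, -0.4, -1.1]
grip_width: 0.0609
finger_force: 27.8
```

Request:
carry_out(
  rows=[
    [[0.004,0.03,0,0],[0.009,0.06,0,0],[0.014,0.09,0,0],[0.018,0.12,0,0],[0.022,0.15,0,0],[0.027,0.18,0,0],[0.031,0.21,0,0],[0.036,0.235,0,0],[0.04,0.255,0,0],[0.043,0.27,0,0],[0.043,0.278,0,0],[0.043,0.279,0,0]],
  ],
)

```text
clock: 21.37
position: [0.5041, 0.3483, 0.2048]
tool_rot: [3.141, -0.0, -3.14]
force: [-1.1, -0.6, -0.3]
grip_width: 0.0606
finger_force: 27.8
```

Now a relative check in the scene view with outlines, plus neck and cap column measurements.

```bash
python3 - <<'E'
from h import *
np.set_printoptions(precision=4,suppress=True)
f=bot.grab_frame("scene"); s=bot.observe();p=s["position"];print(p,s["qpos"])
c,r=283,200
im=cv2.resize(f["pixels"][r:r+100,c:c+100,::-1],(600,600),interpolation=cv2.INTER_CUBIC)
for k,x,y,z,col in(("cap",p[0],p[1],p[2]-.0087,(255,255,0)),("caddy",.504,.348,.05,(0,255,0))):
    m=sil(f,k,x,y,z)[r*4:(r+100)*4,c*4:(c+100)*4]; m=cv2.resize(m,(600,600),interpolation=0)
    cv2.drawContours(im,cv2.findContours(m,0,1)[0],-1,col,1)
cv2.imwrite("pics/k1.png",im)
# image shift per mm
b=proj(f,(.504,.348,.145)); print(b,(proj(f,(.514,.348,.145))-b),(proj(f,(.504,.358,.145))-b))
E
```

```text
[0.5046 0.3471 0.2047] [-0.5444  0.5364 -0.2257  1.6537  0.1395  0.9675  0.7522]
[332.8761 259.9305] [-3.4865  1.8324] [2.9354 2.7288]
```

View pics/k1.png

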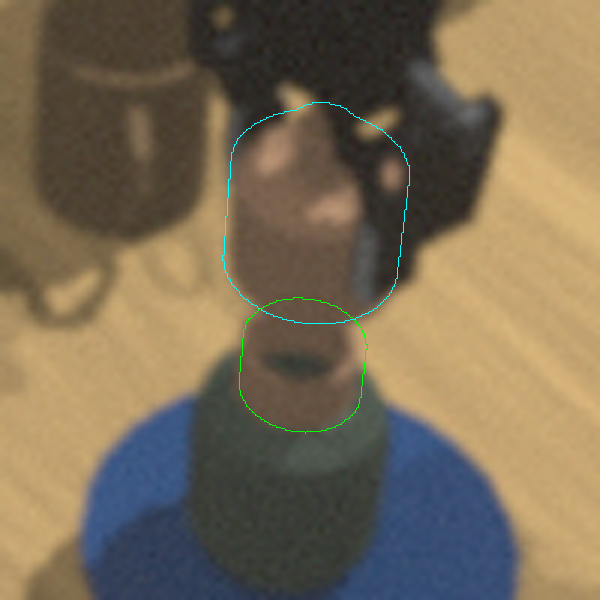

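The cap at crop (317,215) and the neck at (301,370) are both centred in their outlines to within about 1 mm, so I'll lower.

Request:
carry_out(
  rows=[
    [[0,0.0005,0.003,0],[0,0.0005,0.008,0],[0,0.0005,0.014,0],[0,0.0005,0.019,0],[0,0.0005,0.023,0],[0,0.0005,0.026,0],[0,0.0005,0.0275,0],[0,0.0005,0.0275,0],[0,0.0005,0.0275,0]],
  ],
)

```text
clock: 22.17
position: [0.5046, 0.3476, 0.1773]
tool_rot: [-3.142, 0.0, 3.141]
force: [0.9, 0.0, -1.7]
grip_width: 0.061
finger_force: 27.8
```

```bash
python3 - <<'E'
from h import *
np.set_printoptions(precision=4,suppress=True)
f=bot.grab_frame("scene"); t=bot.grab_frame("top"); s=bot.observe();p=s["position"];print(p,s["tool_rot"],np.abs(s["qd"]).max(),s["force"],s["finger_force"])
def crop(f,c,r):
    im=cv2.resize(f["pixels"][r:r+66,c:c+66,::-1],(400,400),interpolation=cv2.INTER_CUBIC)
    for k,x,y,z,col in(("cap",p[0],p[1],p[2]-.0087,(255,255,0)),("caddy",.505,.347,.05,(0,255,0))):
        m=sil(f,k,x,y,z)[r*4:(r+66)*4,c*4:(c+66)*4]; m=cv2.resize(m,(400,400),interpolation=0)
        cv2.drawContours(im,cv2.findContours(m,0,1)[0],-1,col,1)
    return im
a=proj(t,(.505,.348,.17)).astype(int)-33
cv2.imwrite("pics/k2.png",np.hstack([crop(f,300,215),crop(t,a[0],a[1])]))
E
```

```text
[0.5046 0.3477 0.1775] [3.1415 0.0002 3.1414] 0.0021933029770169806 [ 0.0305  0.6042 -0.8129] 27.839429564774036
```

View pics/k2.png

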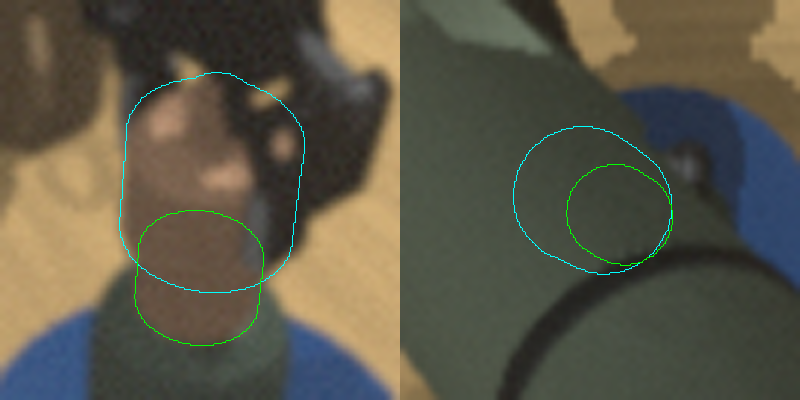

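Request:
carry_out(
  rows=[
    [[0,0,0.001,0],[0,0,0.002,0],[0,0,0.002,0],[0,0,0.002,0],[0,0,0.002,0],[0,0,0.002,0]],
  ],
)

```text
clock: 22.77
position: [0.5046, 0.3476, 0.1753]
tool_rot: [3.142, 0.0, 3.141]
force: [-0.3, -0.5, -1.1]
grip_width: 0.0609
finger_force: 27.8
```

```bash
python3 -c "
from h import *
print(bot.job_done())"
```

```text
the job is handed in; nothing more can be done
None
```

I've handed in the job (no verdict came back): the good cap went fully home on the gauge and is held level about 11–14 mm above the caddy's neck, by my estimate; the other cap stands in the reject tray, picked as the tight one by elimination, not gauged.

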